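Fit the bush on the gauge pin and hold the plunger gauge on its marked spot

TASK

Of the two flanged bushes, take the one whose bore is wide enough for the gauge pin, slide it down over the pin until its flange sits flat on the fixture plate, and let go of it. Then take the plunger gauge out of its stand and hold it upright with its tip on the ringed spot on that bush's flange, pressing lightly until the plunger is about half way in; finish while holding it there, gauge in hand. Leave the other bush, the tape roll and the jar where they are, and never press the gauge hard.

Things in the scene. Friction and masses are not known exactly. Their poses are not given: they have to be found in the camera images.
- wide_bush: the bush to use: plain steel, loose on the table, flange down, any yaw, about 0.16 kg. Flange 80 x 44 x 8 mm, on its middle a round collar 32 mm wide, from 8 up to 32 mm high; bore 19 mm right through. Origin: centre of the underside, on the bore axis; x along the flange towards the ringed spot, z up. Grasp the collar from above, fingertips 3 mm or more above the flange
- wide_bush_spot (a point): the ringed spot (scribed dark ring 11 mm across with a centre dot) on the flange's upper face of the wide bush, 28 mm from the bore axis, 8 mm above the bush's underside
- tight_bush: the other bush: the same outside and the same ringed spot, but its bore is only 11 mm, so it does not go on the pin; stays where it lies. Origin and axes as for the wide bush
- fixture: fixed steel plate 100 x 100 x 14 mm on the table with an upright gauge pin in its middle: 16 mm diameter, rising 38 mm above the plate, its last 6 mm a cone down to 10 mm. Origin: centre of the underside, z up
- pin_seat (a point): point on the pin's axis at the plate's upper face (14 mm above the table; the pin's top is 38 mm above this point). The bush is home when its origin is here
- stand: fixed aluminium stand: base 80 x 80 x 8 mm, four posts, top plate 70 x 70 mm whose upper face is 92 mm above the table, with a 20 mm hole in the middle; the posts' heads stand 3 mm above the top plate at its corners. Origin: centre of the underside, z up
- gauge: loose hand gauge, 0.15 kg, upright in the stand's hole, its disc on the top plate. Origin: centre of the disc's underside; z up along the axis. Above it: disc 34 mm wide, 6 thick; square grey handle 24 x 24 mm from 6 to 76 (sides along x, y); cap to 82. Below: nose 16 wide to -30, then the plunger, 8 wide, round tip at -76 when out. Lift straight up 90 mm to clear the stand
- gauge_tip (a point): lowest point of the plunger's round tip, on the gauge's axis, 76 mm below the gauge's origin when out, and less by the plunger's value when pressed in
- plunger (a joint): plunger of the gauge: 0 = fully out, 0.016 m = pressed in to its stop. Spring: about 0.9 N to start, then 300 N per m (about 3.3 N half way in)
- tape_roll: bystander: masking tape roll lying flat, 92 mm wide, 24 mm high; origin at the centre of its underside
- jar: bystander: glass screw jar with lid, 70 mm wide, 58 mm high; origin at the centre of its underside
Mind the look-alikes: they are no part of the job. What is shaped like the gauge but green or orange is not meant.

How it is judged:
On the way, in this order (a step that is already met when the one before it is completed fails the run):
1. the wide-bored bush sits home on the pin, flange on the plate, let go (horizontal distance between wide_bush and pin_seat below 0.003 m and z of wide_bush in the frame of pin_seat between -0.002 and 0.002 m and angle between wide_bush's own z axis and vertical below 0.06 rad and contact force between wide_bush and the fingers below 0.1 N), for 0.2 s.
2. the gauge is lifted out of its stand in the gripper (z of gauge_tip in the frame of stand above 0.094 m and contact force between gauge and the fingers above 1 N), for 0.1 s.
At the end, for the whole second after the job is handed in: Wide bush home on the pin (axis within 3 mm, height 2 mm, tilt 0.06 rad), not touched by the gripper. Gauge in the gripper, upright within 0.12 rad, still, not carried by stand or fixture, tip within 5 mm of the ringed spot, plunger 3 to 13 mm in, force 1 to 6.5 N (all of step 1 and contact force between wide_bush and the arm below 0.1 N and contact force between gauge and the fingers above 1 N and contact force between gauge and stand below 0.05 N and contact force between gauge and fixture below 0.05 N and contact force between gauge and wide_bush between 1 and 6.5 N and value of joint plunger between 0.003 and 0.013 m and distance between gauge_tip and wide_bush_spot below 0.005 m and angle between gauge's own z axis and vertical below 0.12 rad and linear speed of gauge below 0.02 m/s); the arm keeps its last pose, push and grip.
It fails at once if the tight bush is moved more than 30 mm (distance of tight_bush from where it was at the start of the episode above 0.03 m).
It fails at once if the tape roll is moved more than 30 mm (distance of tape_roll from where it was at the start of the episode above 0.03 m).
It fails at once if the jar is moved more than 30 mm (distance of jar from where it was at the start of the episode above 0.03 m).
It fails at once if the gauge is pressed hard (over 15 N) on the bush (contact force between gauge and wide_bush above 15 N).
It also fails if it takes over 56 s, if anything falls off the work surface, if the arm or the gripper's body presses on something with over 40 N, if the wrist force passes 120 N, or if a joint passes its speed limit or range.

ROBOT

A 6-joint arm with a two-finger parallel gripper is mounted at the origin on a cart in front of the work surface, level with it; the furniture and walls round the work are solid. World frame = base frame: x ahead of the robot, y to its left, z up, the work surface at z = 0. Lengths are in m, angles in rad, forces in N, time in s.
With the tool pointing down it reaches from about 0.3 to 0.775 m from the base axis. Payload 14.6 kg.
Tool frame: the origin (TCP) lies on the centre line of the jaws, within the pads' length; the fingertips stand 19 mm ahead of it and the grasp point (between the pads) is the TCP; y points along the fingers, x is the direction in which the jaws open and shut, and the axes are right-handed (so a half turn about y gives the same grasp; the last joint's range is limited). The gripper opens to 94 mm and grips with 3 to 60 N. Pads are 16 mm wide; open, the fingers measure 119 mm over their backs; the gripper's body (75 mm by 177 mm) begins 78 mm behind the grasp point.
Start: joints at [-1.257, 0.3, 1.521, -0, 1.321, -0.067], TCP at [0.204, -0.511, 0.224] pointing down, gripper open.
Joint ranges: [-3.03, 3.03], [-0.79, 2.21], [0.23, 2.52], [-1.04, 4.18], [0, 3.07], [-2.55, 2.55]. Speed limits (rad/s): [2.22, 2.22, 2.57, 3.14, 3.14, 3.14].

INTERFACE

Orientations are given as [roll, pitch, yaw] about the fixed x, y, z axes, in that order (R = Rz(yaw) Ry(pitch) Rx(roll)).
In Python, from station import get_obs, cams, workorder gives the robot as it stands.
- The arm moves only by the shell command python3 -m handwheel 'ROWS' [FORCE]. ROWS is JSON, a list of rows, each an object of numbers: "fingers": the opening, from -1 (shut) to 1 (fully open); "x", "y", "z": the shift along the tool's x, y, z in m; "spin": the turn about the tool's y in degrees. In form: [{"fingers": .., "x": .., "y": .., "z": .., "spin": ..}, ...]. A call has exactly 10 rows; each row is the pose to reach, as a shift and turn from the pose commanded when the call began, along the tool's axes at that moment; what a row does not reach only later rows make up. A row lasts 1/10 s, in which the tool goes at most 50 mm and 8.59 degrees, less where a joint would pass 70% of its speed; a pose out of reach is approached as far as the arm can. A call with a gripper value outside its range is refused whole. The fingers move at their own pace and stop on an object; FORCE is the grip in N (left out, the last holds). Time passes only in rows, so rows that repeat a pose let the fingers close, or fill a call up. It gives the time, the measured TCP pose, the force and the opening at its end, in the units of the state.
- get_obs(): the state, without advancing time (a new reading comes with each control period).
- cams.camera(name): name is "scene" or "top" or "wrist"; returns (picture, depth): 480x640x3 uint8, red, green, blue; 480x640 float32, m along the optical axis (not along the pixel's ray), 0 where there is no reading.
- cams.get_calibration(name): a dict with "fx", "fy", "cx", "cy" (pixels), "view" (4x4, takes a point from world to camera coordinates). Camera axes: x right, y down, z forward; pixel columns grow to the right and rows downward; lengths in m; the calibration is good to about 2 mm. A picture is of the moment at which its call begins: read the wrist's pose just before it. get_calibration takes no time and is no camera call; for the wrist camera it gives the pose at the moment of the call.
- workorder.hand_in(): hands the job in, once; it reports no verdict.
The state is a dict: "time_s": time; "qpos": joint angles; "joint_vel": joint speeds; "tau": joint torques, N m; "ee_pos": TCP position; "eef_rot": TCP orientation; "force": force on the tool from outside, world axes, zero at the start; "moment": the same for the moment, N m; "grip_width": finger opening in m.
Only numpy, scipy, OpenCV 4.12 (cv2) and the standard library are available. Lean on these libraries where they do the work, as an engineer would, in place of code of your own. Each camera call takes 0.05 s, during which the arm holds its last target. There are 200 camera calls.

## Working session

There is one attempt and no reset: what is moved stays moved. The work goes in short steps, Python scripts to look and compute and a shell command to move; the robot and the scene stay as the last step left them, time stands still between calls to the robot, and variables do not carry over. Pictures are saved under pics/ and viewed, about 8 in all and at most 12, crops included, and the job is handed in when it is done.

```bash
mkdir -p pics; ls; cat > h.py <<'E'
import numpy as np, cv2
from station import get_obs, cams, workorder
def snap(n,f):
    c=cams.get_calibration(n); p,d=cams.camera(n)
    np.savez('pics/'+f+'.npz',p=p,d=d,**c)
    cv2.imwrite('pics/'+f+'.png',p[:,:,::-1]); return c,p,d
def load(f): return np.load('pics/'+f+'.npz')
def w(f,u,v,z=None):
    """pixel->world from depth, or on plane z"""
    c=load(f); r=np.array([(u-c['cx'])/c['fx'],(v-c['cy'])/c['fy'],1.])
    V=np.linalg.inv(c['view']); o=V[:3,3]; rd=V[:3,:3]@r
    if z is None:
        t=float(np.median(c['d'][int(v)-1:int(v)+2,int(u)-1:int(u)+2]))
    else: t=(z-o[2])/rd[2]
    return o+t*rd
def crop(f,u0,v0,u1,v1,k,g):
    p=cv2.imread('pics/'+f+'.png')[v0:v1,u0:u1]
    cv2.imwrite('pics/'+g+'.png',cv2.resize(p,None,fx=k,fy=k,interpolation=cv2.INTER_CUBIC))
E
python3 - <<'E'
from h import *
print(get_obs())
snap('top','top0'); snap('scene','scene0')
for f in('top0','scene0'):
    c=load(f); print(c['fx'],np.linalg.inv(c['view'])[:3].round(3))
E
```

```text
pics
{'time_s': 0.0, 'qpos': array([-1.25661881e+00,  3.00457480e-01,  1.52156480e+00,  6.00806909e-06,
        1.32070698e+00, -6.65543781e-02]), 'joint_vel': array([ 0.00047368, -0.00084846, -0.00062265,  0.00025471,  0.00026174,
        0.00036483]), 'tau': array([ 3.94189692e-04, -5.31797361e+01, -3.52737844e+01,  7.09336298e-02,
        2.42916495e-02, -1.27127155e-04]), 'ee_pos': array([ 0.20432877, -0.51038205,  0.22390068]), 'eef_rot': array([-1.57071493e+00,  1.13369871e-03, -1.19006587e+00]), 'force': array([ 0.00463243, -0.85013116, -0.78938356]), 'moment': array([-0.00126451,  0.02448575, -0.03305347]), 'grip_width': 0.09403597903469516}
582.6266603978825 [[ 0.015 -0.993  0.114  0.403]
 [-1.    -0.016 -0.013  0.012]
 [ 0.015 -0.114 -0.993  1.357]]
539.497917795087 [[-0.55  -0.379  0.744 -0.46 ]
 [-0.835  0.268 -0.481  0.626]
 [-0.017 -0.886 -0.464  0.696]]
```

View pics/top0.png

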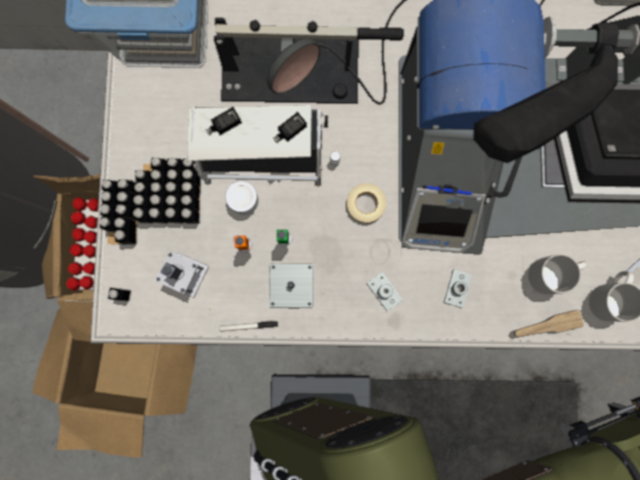

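View pics/scene0.png

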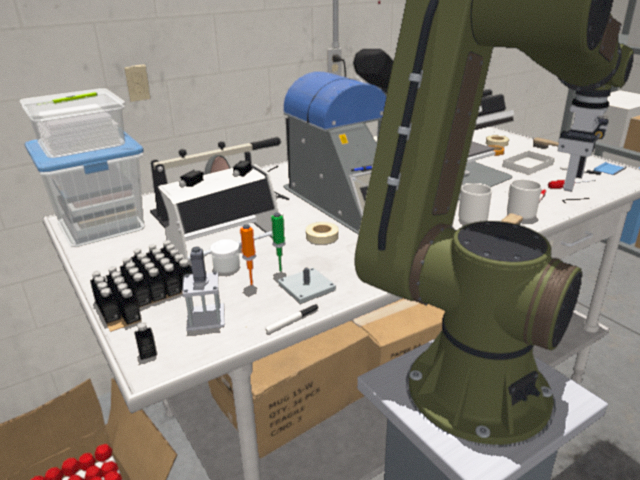

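The top view shows the fixture at (291,286), two bushes at (384,291) and (458,288), the stand with the grey gauge at (182,273), the jar at (241,197) and the tape at (365,204). The look-alikes are orange (241,242) and green (283,237). Next I enlarge the bushes and the stand in one picture.

```bash
python3 - <<'E'
from h import *
p=cv2.imread('pics/top0.png')
def c(u0,v0,wd,hh,k): return cv2.resize(p[v0:v0+hh,u0:u0+wd],None,fx=k,fy=k,interpolation=cv2.INTER_CUBIC)
a=np.hstack([c(359,266,50,50,8),c(433,263,50,50,8)])
b=np.hstack([c(150,245,66,33*2,6)[:200*2-4],])
m=np.full((600,800,3),0,np.uint8); m[:400,:800]=a
q=c(150,245,66,60,3); m[410:590,:198]=q
q=c(261,256,60,60,3); m[410:590,210:390]=q
cv2.imwrite('pics/c1.png',m)
for n,u,v in [('A',384,291),('B',458,288)]:
    print(n,w('top0',u,v),w('top0',u,v,0.032))
print('fix plate',w('top0',275,300), 'pin',w('top0',291,286),w('top0',291,286,.052))
print('stand',w('top0',196,262)); print('tape',w('top0',352,204),'jar',w('top0',241,197))
E
```

```text
A [ 0.4475908  -0.14040392  0.00084205] [ 0.44656547 -0.13691051  0.032     ]
B [ 4.57182302e-01 -3.13229022e-01  5.52094432e-05] [ 0.45590587 -0.30558055  0.032     ]
fix plate [0.422825   0.11103245 0.01516584] pin [0.45405558 0.07354362 0.04857615] [0.45392188 0.07338161 0.052     ]
stand [0.5076814  0.29615285 0.0086875 ]
tape [ 0.64718864 -0.06272823  0.02378179] jar [0.65264341 0.19029707 0.05798622]
```

View pics/c1.png

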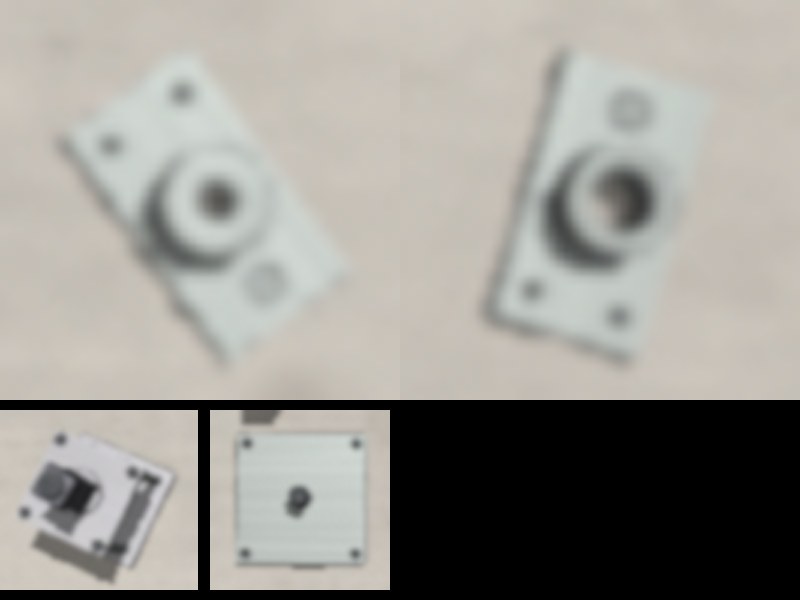

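The right bush B, bore centre near (461,288), has a bore about 0.55 of its collar width, so it is the wide one. The left bush A is only about 0.33, so it is the tight one. Both have the ring, and the gauge in the stand is grey. Now the positions and the wrist camera's mounting.

```bash
python3 - <<'E'
from h import *
b=w('top0',460.7,287.8,.032); s=w('top0',461.3,276.4,.008)
print('B',b.round(4),'spot',s.round(4),np.linalg.norm((s-b)[:2]),'yaw',np.arctan2(*(s-b)[1::-1]))
print('A',w('top0',386.2-.5,290.8,.032).round(4))
print('pin',w('top0',290.4,284.7,.052).round(4),'platecorners',[w('top0',u,v,.014).round(4) for u,v in((270,264),(312.6,307.6))])
for n,(u,v) in dict(green=(283,236),orange=(241,241),gauge=(167.5,271),plate=(187,262)).items(): print(n,w('top0',u,v).round(3))
c=load('top0')
for n,(u0,v0,u1,v1) in dict(green=(270,222,296,250),orange=(228,228,254,256),gauge=(152,255,210,300)).items():
    z=[(w('top0',u,v)[2],u,v) for u in range(u0,u1) for v in range(v0,v1) if c['d'][v,u]>0]; print(n,sorted(z)[-3:])
ob=get_obs(); V=np.linalg.inv(cams.get_calibration('wrist')['view']); from scipy.spatial.transform import Rotation as R
Rt=R.from_euler('xyz',ob['eef_rot']).as_matrix()
print('cam in tool',(Rt.T@(V[:3,3]-ob['ee_pos'])).round(3)); print((Rt.T@V[:3,:3]).round(3))
t=np.array([.456,-.313,.22])-ob['ee_pos']; print('shift',(Rt.T@t).round(4))
E
```

```text
B [ 0.4565 -0.3118  0.032 ] spot [ 0.4839 -0.3193  0.008 ] 0.028443777079483878 yaw -0.269200794791528
A [ 0.4471 -0.1408  0.032 ]
pin [0.4568 0.0748 0.052 ] platecorners [array([0.5053, 0.1247, 0.014 ]), array([0.4068, 0.0247, 0.014 ])]
green [0.553 0.087 0.158]
orange [0.541 0.174 0.158]
gauge [0.476 0.318 0.174]
plate [0.501 0.297 0.095]
green [(np.float64(0.15965247188430576), 281, 231), (np.float64(0.1598281585635739), 280, 232), (np.float64(0.15985850297952586), 281, 232)]
orange [(np.float64(0.15932036244017156), 239, 241), (np.float64(0.15932754826678686), 239, 243), (np.float64(0.1593506346838287), 240, 241)]
gauge [(np.float64(0.1756648919641448), 168, 268), (np.float64(0.17568722209334586), 167, 268), (np.float64(0.17614129802817824), 167, 270)]
cam in tool [ 0.001 -0.159  0.069]
[[ 1.     0.001 -0.001]
 [ 0.001 -0.24   0.971]
 [ 0.    -0.971 -0.24 ]]
shift [-0.0897  0.0041  0.307 ]
```

```bash
python3 - <<'E'
from h import *
c=load('top0'); V=np.linalg.inv(c['view'])
v,u=np.mgrid[0:345,0:640]; d=c['d'][:345]
P=np.stack([(u-c['cx'])/c['fx']*d,(v-c['cy'])/c['fy']*d,d],-1)@V[:3,:3].T+V[:3,3]
P=P[(d>0)]
for y in np.arange(-.6,.5,.04):
    for zl in (.05,.10,.2):
        m=(abs(P[:,1]-y)<.02)&(P[:,2]>zl)&(P[:,0]>.2); q=P[m]
        if len(q): i=q[:,0].argmin(); print(round(y,2),zl,q[i].round(3),end=' | ')
    print()
E
```

```text
-0.6 0.05 [ 0.404 -0.62   0.05 ] | -0.6 0.1 [ 0.415 -0.615  0.101] | -0.6 0.2 [ 0.625 -0.602  0.217] | 
-0.56 0.05 [ 0.457 -0.541  0.097] | -0.56 0.1 [ 0.459 -0.541  0.101] | -0.56 0.2 [ 0.625 -0.558  0.217] | 
-0.52 0.05 [ 0.446 -0.514  0.08 ] | -0.52 0.1 [ 0.448 -0.51   0.101] | -0.52 0.2 [ 0.625 -0.537  0.215] | 
-0.48 0.05 [ 0.449 -0.498  0.055] | -0.48 0.1 [ 0.46  -0.485  0.1  ] | -0.48 0.2 [ 0.625 -0.493  0.218] | 
-0.44 0.05 [ 0.724 -0.42   0.385] | -0.44 0.1 [ 0.724 -0.42   0.385] | -0.44 0.2 [ 0.724 -0.42   0.385] | 
-0.4 0.05 [ 0.639 -0.381  0.05 ] | -0.4 0.1 [ 0.648 -0.382  0.143] | -0.4 0.2 [ 0.698 -0.383  0.393] | 
-0.36 0.05 [ 0.562 -0.343  0.051] | -0.36 0.1 [ 0.609 -0.343  0.104] | -0.36 0.2 [ 0.672 -0.342  0.409] | 
-0.32 0.05 [ 0.555 -0.329  0.051] | -0.32 0.1 [ 0.597 -0.332  0.104] | -0.32 0.2 [ 0.65  -0.303  0.436] | 
-0.28 0.05 [ 0.561 -0.261  0.051] | -0.28 0.1 [ 0.599 -0.277  0.102] | -0.28 0.2 [ 0.643 -0.29   0.443] | 
-0.24 0.05 [ 0.56  -0.236  0.05 ] | -0.24 0.1 [ 0.603 -0.256  0.101] | -0.24 0.2 [ 0.663 -0.259  0.43 ] | 
-0.2 0.05 [ 0.564 -0.207  0.051] | -
[... 885 characters left out ...]
0.106] | 0.2 0.2 [0.756 0.219 0.204] | 
0.24 0.05 [0.636 0.221 0.059] | 0.24 0.1 [0.7   0.24  0.105] | 0.24 0.2 [0.753 0.239 0.204] | 
0.28 0.05 [0.44  0.299 0.096] | 0.28 0.1 [0.695 0.279 0.105] | 0.28 0.2 [0.95  0.298 0.239] | 
0.32 0.05 [0.434 0.304 0.093] | 0.32 0.1 [0.462 0.316 0.159] | 0.32 0.2 [0.949 0.329 0.248] | 
0.36 0.05 [0.45  0.342 0.096] | 0.36 0.1 [0.459 0.346 0.1  ] | 0.36 0.2 [0.945 0.378 0.219] | 
0.4 0.05 [0.597 0.412 0.053] | 0.4 0.1 [0.945 0.382 0.219] | 0.4 0.2 [0.945 0.382 0.219] | 
0.44 0.05 [0.417 0.449 0.06 ] | 0.44 0.1 [0.946 0.422 0.233] | 0.44 0.2 [0.946 0.422 0.233] | 
0.48 0.05 [0.419 0.467 0.058] | 0.48 0.1 [0.948 0.496 0.251] | 0.48 0.2 [0.948 0.496 0.251] |
```

```bash
python3 -m handwheel '[{"fingers":1,"x":-0.013,"y":0,"z":0.044,"spin":-7.5},{"fingers":1,"x":-0.026,"y":0,"z":0.088,"spin":-15},{"fingers":1,"x":-0.039,"y":0,"z":0.132,"spin":-22.5},{"fingers":1,"x":-0.052,"y":0,"z":0.176,"spin":-30},{"fingers":1,"x":-0.065,"y":0,"z":0.22,"spin":-37.5},{"fingers":1,"x":-0.078,"y":0,"z":0.264,"spin":-45},{"fingers":1,"x":-0.09,"y":0,"z":0.307,"spin":-52.7},{"fingers":1,"x":-0.09,"y":0,"z":0.307,"spin":-52.7},{"fingers":1,"x":-0.09,"y":0,"z":0.307,"spin":-52.7},{"fingers":1,"x":-0.09,"y":0,"z":0.307,"spin":-52.7}]' 20
python3 - <<'E'
from h import *
o=get_obs(); print(o['ee_pos'],o['eef_rot'],o['force'],o['qpos'])
snap('wrist','w1')
E
```

```text
time_s: 1.1
ee_pos: [0.4553, -0.3135, 0.2243]
eef_rot: [-1.571, 0.0, -0.272]
force: [0.0, 0.1, 0.0]
grip_width: 0.0938
[ 0.45532256 -0.31347392  0.22425384] [-1.57076302e+00  4.69948978e-04 -2.72003872e-01] [0.02382688 0.0756704  0.03140976] [-6.69131054e-01  3.06556935e-01  1.51280507e+00 -1.55821058e-04
  1.32267691e+00 -3.97088874e-01]
```

View pics/w1.png

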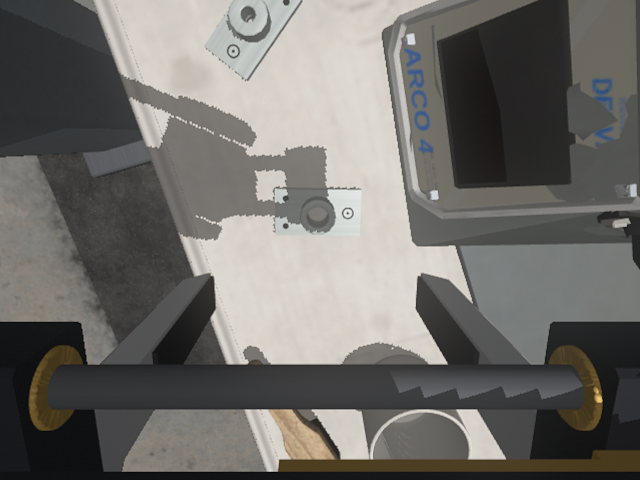

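The wrist view shows the wide bush below the jaws, bore rim centre about (318,213) and spot dot (348,213). Its long side lies along the jaw axis.

```bash
python3 - <<'E'
from h import *
from scipy.spatial.transform import Rotation as R
o=get_obs(); Rt=R.from_euler('xyz',o['eef_rot']).as_matrix()
b=w('w1',318,213.5,.032); s=w('w1',348,213,.008); print(b,s,np.linalg.norm((s-b)[:2]),np.arctan2(*(s-b)[1::-1]), w('w1',325,228),w('w1',270,186))
f=[w('w1',u,v,.008) for u,v in((274.5,188.5),(361,188.5),(274.5,234.5),(361,234.5))]; print('flange c',np.mean(f,0),np.linalg.norm(f[0]-f[1]),np.linalg.norm(f[0]-f[2]))
print('shift',Rt.T@(b-o['ee_pos']), Rt.T@(np.mean(f,0)-o['ee_pos']))
crop('w1',260,175,380,250,6,'c2')
E
```

```text
[ 0.45917182 -0.30852389  0.032     ] [ 0.48518659 -0.31971755  0.008     ] 0.028320767592273945 -0.40633502068608424 [ 0.46160365 -0.32292376  0.03061085] [ 0.42139327 -0.27694232 -0.00084647]
flange c [ 0.45835615 -0.3110856   0.008     ] 0.07936782219953452 0.04333877044657685
shift [0.00250029 0.19235927 0.00604698] [0.00241105 0.21635942 0.00336142]
```

View pics/c2.png

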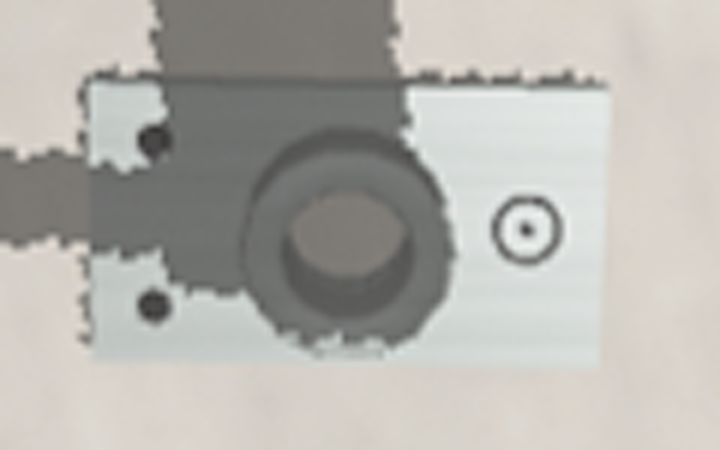

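```bash
python3 -m handwheel '[{"fingers":1,"x":0.0025,"y":0.04,"z":0.003,"spin":0},{"fingers":1,"x":0.0025,"y":0.08,"z":0.003,"spin":0},{"fingers":1,"x":0.0025,"y":0.12,"z":0.003,"spin":0},{"fingers":1,"x":0.0025,"y":0.15,"z":0.003,"spin":0},{"fingers":1,"x":0.0025,"y":0.175,"z":0.003,"spin":0},{"fingers":1,"x":0.0025,"y":0.19,"z":0.003,"spin":0},{"fingers":1,"x":0.0025,"y":0.19,"z":0.003,"spin":0},{"fingers":-1,"x":0.0025,"y":0.19,"z":0.003,"spin":0},{"fingers":-1,"x":0.0025,"y":0.19,"z":0.003,"spin":0},{"fingers":-1,"x":0.0025,"y":0.19,"z":0.003,"spin":0}]' 20
python3 -m handwheel '[{"fingers":-1,"x":0,"y":0,"z":0,"spin":0},{"fingers":-1,"x":0,"y":0,"z":0,"spin":0},{"fingers":-1,"x":0,"y":0,"z":0,"spin":0},{"fingers":-1,"x":0,"y":-0.02,"z":0,"spin":0},{"fingers":-1,"x":0,"y":-0.06,"z":0,"spin":0},{"fingers":-1,"x":0,"y":-0.1,"z":0,"spin":0},{"fingers":-1,"x":0,"y":-0.13,"z":0,"spin":0},{"fingers":-1,"x":0,"y":-0.13,"z":0,"spin":0},{"fingers":-1,"x":0,"y":-0.13,"z":0,"spin":0},{"fingers":-1,"x":0,"y":-0.13,"z":0,"spin":0}]'
python3 - <<'E'
from h import *
from scipy.spatial.transform import Rotation as R
o=get_obs(); Rt=R.from_euler('xyz',o['eef_rot']).as_matrix()
print(o['eef_rot'][2],Rt.T@(np.array([.4565,.0748,.164])-o['ee_pos']))
E
```

```text
time_s: 2.15
ee_pos: [0.4596, -0.3111, 0.0356]
eef_rot: [-1.571, -0.002, -0.27]
force: [0.2, -0.6, 0.2]
grip_width: 0.0729
time_s: 3.15
ee_pos: [0.4587, -0.3104, 0.1631]
eef_rot: [-1.57, 0.002, -0.27]
force: [0.6, 0.9, -0.6]
grip_width: 0.0003
-0.27024415559287307 [-1.04996339e-01 -3.63561730e-04  3.70607663e-01]
```

The fingers closed slower than I allowed for, so they were still open when the lift began and the bush stayed on the table. I reopen and check that it has not moved.

```bash
python3 -m handwheel '[{"fingers":0.6,"x":0,"y":-0.03,"z":0,"spin":0},{"fingers":0.6,"x":0,"y":-0.06,"z":0,"spin":0},{"fingers":0.6,"x":0,"y":-0.06,"z":0,"spin":0},{"fingers":0.6,"x":0,"y":-0.06,"z":0,"spin":0},{"fingers":0.6,"x":0,"y":-0.06,"z":0,"spin":0},{"fingers":0.6,"x":0,"y":-0.06,"z":0,"spin":0},{"fingers":0.6,"x":0,"y":-0.06,"z":0,"spin":0},{"fingers":0.6,"x":0,"y":-0.06,"z":0,"spin":0},{"fingers":0.6,"x":0,"y":-0.06,"z":0,"spin":0},{"fingers":0.6,"x":0,"y":-0.06,"z":0,"spin":0}]'
python3 - <<'E'
from h import *
print(get_obs()['ee_pos'])
snap('wrist','w2'); crop('w2',220,150,420,300,4,'c3')
E
```

```text
time_s: 4.15
ee_pos: [0.4592, -0.3107, 0.2244]
eef_rot: [-1.571, 0.0, -0.27]
force: [-0.1, 0.3, 0.2]
grip_width: 0.0744
[ 0.45917137 -0.31072073  0.22440475]
```

View pics/c3.png

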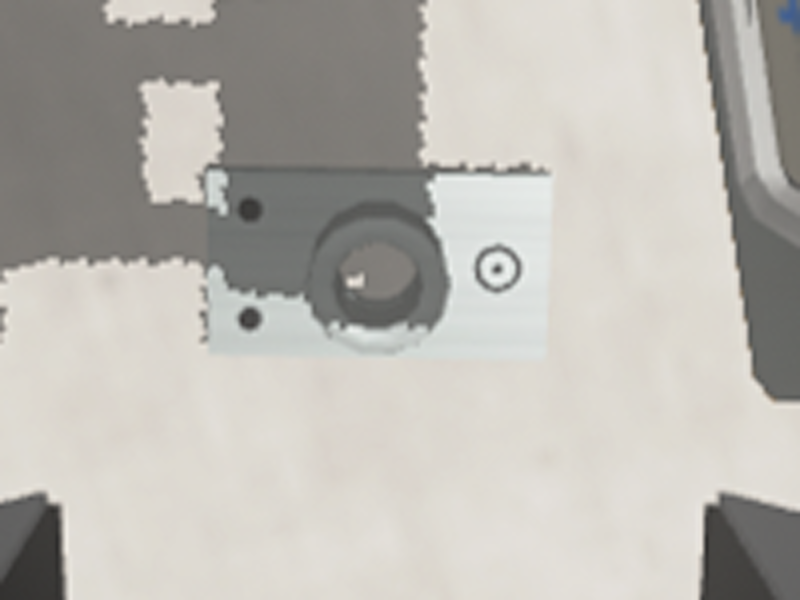

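The bush is undisturbed: bore centre at (314.5,221), spot at (344.2,217) in w2.

```bash
python3 - <<'E'
from h import *
from scipy.spatial.transform import Rotation as R
o=get_obs(); Rt=R.from_euler('xyz',o['eef_rot']).as_matrix()
b=w('w2',314.5,221,.032); s=w('w2',344.2,217,.008); print(b,s,np.linalg.norm((s-b)[:2]),np.arctan2(*(s-b)[1::-1]))
f=[w('w2',u,v,.008) for u,v in((271.7,192.5),(357.7,192.5),(271.7,238.5),(357.7,238.5))]
print('shift',Rt.T@(b-o['ee_pos']), Rt.T@(np.mean(f,0)-o['ee_pos']))
E
```

```text
[ 0.45837405 -0.31141373  0.032     ] [ 0.48479235 -0.31968577  0.008     ] 0.027683083697978846 -0.3034478662014335
shift [-0.00057972  0.19242565 -0.00090049] [-0.00045021  0.21642566 -0.00070815]
```

```bash
python3 -m handwheel '[{"fingers":0.5,"x":-0.0005,"y":0.04,"z":-0.0008,"spin":0},{"fingers":0.2,"x":-0.0005,"y":0.08,"z":-0.0008,"spin":0},{"fingers":0.2,"x":-0.0005,"y":0.12,"z":-0.0008,"spin":0},{"fingers":0.2,"x":-0.0005,"y":0.15,"z":-0.0008,"spin":0},{"fingers":0.2,"x":-0.0005,"y":0.175,"z":-0.0008,"spin":0},{"fingers":0.2,"x":-0.0005,"y":0.19,"z":-0.0008,"spin":0},{"fingers":0.2,"x":-0.0005,"y":0.19,"z":-0.0008,"spin":0},{"fingers":-1,"x":-0.0005,"y":0.19,"z":-0.0008,"spin":0},{"fingers":-1,"x":-0.0005,"y":0.19,"z":-0.0008,"spin":0},{"fingers":-1,"x":-0.0005,"y":0.19,"z":-0.0008,"spin":0}]' 20
python3 -m handwheel '[{"fingers":-1,"x":0,"y":0,"z":0,"spin":0},{"fingers":-1,"x":0,"y":0,"z":0,"spin":0},{"fingers":-1,"x":0,"y":0,"z":0,"spin":0},{"fingers":-1,"x":0,"y":0,"z":0,"spin":0},{"fingers":-1,"x":0,"y":0,"z":0,"spin":0},{"fingers":-1,"x":0,"y":0,"z":0,"spin":0},{"fingers":-1,"x":0,"y":0,"z":0,"spin":0},{"fingers":-1,"x":0,"y":0,"z":0,"spin":0},{"fingers":-1,"x":0,"y":0,"z":0,"spin":0},{"fingers":-1,"x":0,"y":0,"z":0,"spin":0}]'
```

```text
time_s: 5.2
ee_pos: [0.459, -0.3117, 0.0356]
eef_rot: [-1.572, -0.002, -0.27]
force: [-0.2, -0.3, 0.3]
grip_width: 0.0359
time_s: 6.2
ee_pos: [0.4588, -0.3116, 0.0354]
eef_rot: [-1.571, -0.001, -0.27]
force: [-1.3, 0.5, 6.4]
grip_width: 0.031
```

```bash
python3 -m handwheel '[{"fingers":-1,"x":0,"y":-0.03,"z":0,"spin":0},{"fingers":-1,"x":0,"y":-0.07,"z":0,"spin":0},{"fingers":-1,"x":-0.006,"y":-0.11,"z":0.022,"spin":0},{"fingers":-1,"x":-0.018,"y":-0.13,"z":0.065,"spin":-8},{"fingers":-1,"x":-0.030,"y":-0.13,"z":0.108,"spin":-16},{"fingers":-1,"x":-0.042,"y":-0.13,"z":0.152,"spin":-24},{"fingers":-1,"x":-0.055,"y":-0.13,"z":0.195,"spin":-32},{"fingers":-1,"x":-0.067,"y":-0.13,"z":0.238,"spin":-40},{"fingers":-1,"x":-0.079,"y":-0.13,"z":0.281,"spin":-48},{"fingers":-1,"x":-0.091,"y":-0.13,"z":0.324,"spin":-56}]'
python3 - <<'E'
from h import *
from scipy.spatial.transform import Rotation as R
o=get_obs(); Rt=R.from_euler('xyz',o['eef_rot']).as_matrix()
print(o['eef_rot'],o['force'],o['qpos'],Rt.T@(np.array([.4565,.0748,.164])-o['ee_pos']),np.degrees(np.pi/2-o['eef_rot'][2]))
E
```

```text
time_s: 7.2
ee_pos: [0.4569, 0.0269, 0.1647]
eef_rot: [-1.571, -0.0, 0.713]
force: [0.3, 0.4, -0.7]
grip_width: 0.0304
[-1.57113443e+00 -4.62593298e-04  7.12761213e-01] [ 0.28909217  0.41944914 -0.7406798 ] [-2.11862500e-02  1.57143096e-01  1.84381659e+00  6.47038675e-05
  1.14006301e+00 -7.33974385e-01] [0.03100891 0.0007502  0.03645509] 49.16179066878318
```

```bash
python3 -m handwheel '[{"fingers":-1,"x":0.01,"y":0,"z":0.012,"spin":-8},{"fingers":-1,"x":0.02,"y":0,"z":0.024,"spin":-16},{"fingers":-1,"x":0.031,"y":0,"z":0.0365,"spin":-24},{"fingers":-1,"x":0.031,"y":0,"z":0.0365,"spin":-32},{"fingers":-1,"x":0.031,"y":0,"z":0.0365,"spin":-40},{"fingers":-1,"x":0.031,"y":0.01,"z":0.0365,"spin":-49.2},{"fingers":-1,"x":0.031,"y":0.03,"z":0.0365,"spin":-49.2},{"fingers":-1,"x":0.031,"y":0.05,"z":0.0365,"spin":-49.2},{"fingers":-1,"x":0.031,"y":0.05,"z":0.0365,"spin":-49.2},{"fingers":-1,"x":0.031,"y":0.05,"z":0.0365,"spin":-49.2}]'
python3 - <<'E'
from h import *
o=get_obs(); print(o['ee_pos'],o['eef_rot'],o['force'])
snap('wrist','w3');snap('top','top3');snap('scene','scene3')
a=cv2.imread('pics/w3.png'); b=cv2.imread('pics/scene3.png')[230:330,240:380]; b=cv2.resize(b,(420,300),interpolation=cv2.INTER_CUBIC)
m=np.zeros((600,800,3),np.uint8); m[:480,:640]=a; m[300:600,380:800]=b
cv2.imwrite('pics/c4.png',m)
E
```

```text
time_s: 8.2
ee_pos: [0.4572, 0.0731, 0.115]
eef_rot: [-1.571, 0.0, 1.566]
force: [0.1, 0.4, -0.8]
grip_width: 0.0307
[0.45722072 0.07305724 0.11498275] [-1.57072148e+00  1.30557986e-05  1.56577822e+00] [ 0.1336849   0.36728798 -0.83270419]
```

View pics/c4.png

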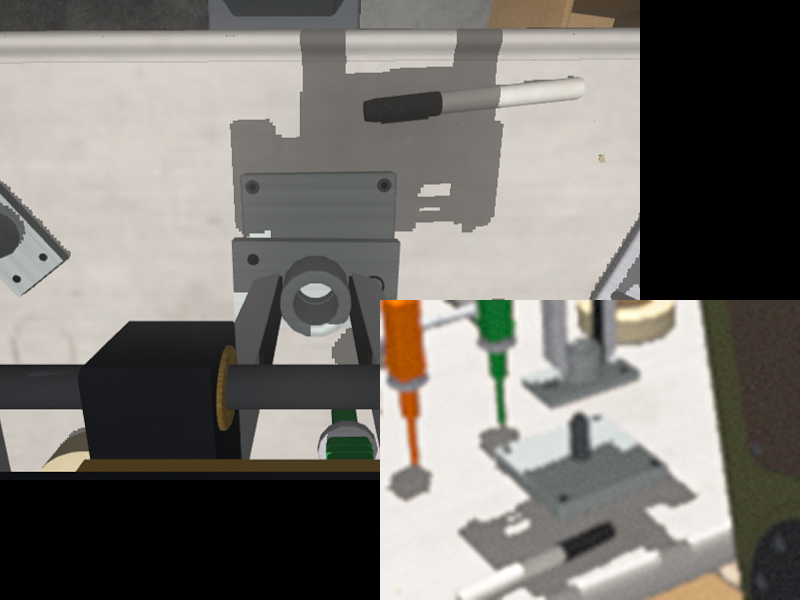

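The bush is held level. The plate's near corners show at (241,174) and (397,172), and the bore rim is around (316,293) in w3. A crop gives the accurate pixels.

```bash
python3 - <<'E'
from h import *
crop('w3',225,160,415,345,3.2,'c5')
o=get_obs()
p,q=w('w3',241,174,.014),w('w3',397,172.5,.014); print(p,q,np.linalg.norm(p-q)); d=(q-p)[:2]/np.linalg.norm((q-p)[:2]); n=np.array([-d[1],d[0]]); n*=np.sign(n[0])
print('fixture',(p+q)[:2]/2+.05*n,'yaw',np.arctan2(d[1],d[0]))
for v in (292,295,298): print('bush',w('w3',316,v,o['ee_pos'][2]-.0034))
E
```

```text
[0.40892534 0.02590634 0.014     ] [0.40846371 0.12421621 0.014     ] 0.0983109520652847
fixture [0.45869398 0.07529606] yaw 1.5754919230737632
bush [0.4503828  0.07269728 0.11208364]
bush [0.45173018 0.07269154 0.11208364]
bush [0.45308263 0.07268579 0.11208364]
```

View pics/c5.png

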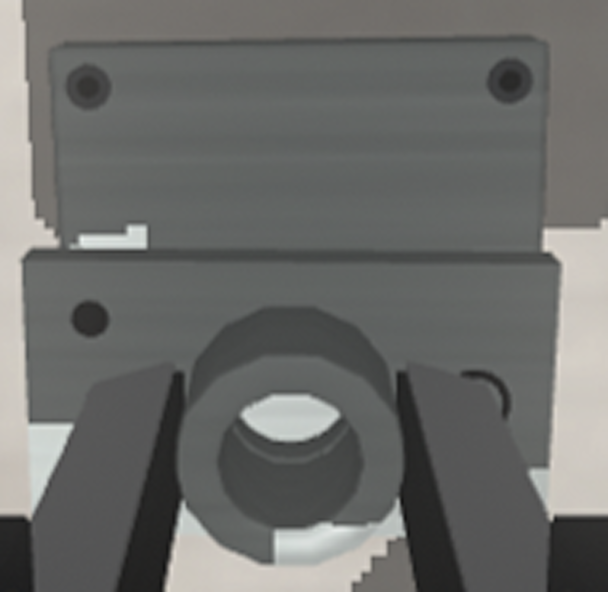

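Bush at TCP (0.457,0.073). The pin estimates are top view (0.4568,0.0748), which becomes about 0.4588 with the x bias seen on the bush, and wrist plate corners (0.459,0.075). I shift by +2 mm in y and +2.4 mm in x, then go down to just past the pin tip and check the force.

```bash
python3 -m handwheel '[{"fingers":-1,"x":0.002,"y":0,"z":-0.0024,"spin":0},{"fingers":-1,"x":0.002,"y":0.01,"z":-0.0024,"spin":0},{"fingers":-1,"x":0.002,"y":0.018,"z":-0.0024,"spin":0},{"fingers":-1,"x":0.002,"y":0.022,"z":-0.0024,"spin":0},{"fingers":-1,"x":0.002,"y":0.024,"z":-0.0024,"spin":0},{"fingers":-1,"x":0.002,"y":0.026,"z":-0.0024,"spin":0},{"fingers":-1,"x":0.002,"y":0.028,"z":-0.0024,"spin":0},{"fingers":-1,"x":0.002,"y":0.03,"z":-0.0024,"spin":0},{"fingers":-1,"x":0.002,"y":0.03,"z":-0.0024,"spin":0},{"fingers":-1,"x":0.002,"y":0.03,"z":-0.0024,"spin":0}]'
python3 -m handwheel '[{"fingers":-1,"x":0,"y":0.001,"z":0,"spin":0},{"fingers":-1,"x":0,"y":0.002,"z":0,"spin":0},{"fingers":-1,"x":0,"y":0.003,"z":0,"spin":0},{"fingers":-1,"x":0,"y":0.004,"z":0,"spin":0},{"fingers":-1,"x":0,"y":0.005,"z":0,"spin":0},{"fingers":-1,"x":0,"y":0.005,"z":0,"spin":0},{"fingers":-1,"x":0,"y":0.005,"z":0,"spin":0},{"fingers":-1,"x":0,"y":0.005,"z":0,"spin":0},{"fingers":-1,"x":0,"y":0.005,"z":0,"spin":0},{"fingers":-1,"x":0,"y":0.005,"z":0,"spin":0}]'
```

```text
time_s: 9.35
ee_pos: [0.4596, 0.0751, 0.0845]
eef_rot: [-1.571, -0.0, 1.566]
force: [-0.4, -0.2, -1.9]
grip_width: 0.0303
time_s: 10.35
ee_pos: [0.4595, 0.075, 0.0795]
eef_rot: [-1.571, -0.0, 1.566]
force: [0.4, -0.3, -1.2]
grip_width: 0.03
```

It is on the pin past the cone with no side force. Continuing down.

```bash
python3 -m handwheel '[{"fingers":-1,"x":0,"y":0.004,"z":0,"spin":0},{"fingers":-1,"x":0,"y":0.008,"z":0,"spin":0},{"fingers":-1,"x":0,"y":0.012,"z":0,"spin":0},{"fingers":-1,"x":0,"y":0.016,"z":0,"spin":0},{"fingers":-1,"x":0,"y":0.02,"z":0,"spin":0},{"fingers":-1,"x":0,"y":0.024,"z":0,"spin":0},{"fingers":-1,"x":0,"y":0.027,"z":0,"spin":0},{"fingers":-1,"x":0,"y":0.028,"z":0,"spin":0},{"fingers":-1,"x":0,"y":0.028,"z":0,"spin":0},{"fingers":-1,"x":0,"y":0.028,"z":0,"spin":0}]'
python3 -m handwheel '[{"fingers":-1,"x":0,"y":0.0005,"z":0,"spin":0},{"fingers":-1,"x":0,"y":0.001,"z":0,"spin":0},{"fingers":-1,"x":0,"y":0.0015,"z":0,"spin":0},{"fingers":-1,"x":0,"y":0.0015,"z":0,"spin":0},{"fingers":-1,"x":0,"y":0.0015,"z":0,"spin":0},{"fingers":-1,"x":0,"y":0.0015,"z":0,"spin":0},{"fingers":-1,"x":0,"y":0.0015,"z":0,"spin":0},{"fingers":-1,"x":0,"y":0.0015,"z":0,"spin":0},{"fingers":-1,"x":0,"y":0.0015,"z":0,"spin":0},{"fingers":-1,"x":0,"y":0.0015,"z":0,"spin":0}]'
```

```text
time_s: 11.35
ee_pos: [0.4596, 0.0751, 0.0516]
eef_rot: [-1.571, -0.0, 1.566]
force: [0.8, 0.0, -1.8]
grip_width: 0.0305
time_s: 12.35
ee_pos: [0.4595, 0.0751, 0.05]
eef_rot: [-1.571, -0.0, 1.566]
force: [0.2, 0.7, -1.0]
grip_width: 0.0307
```

```bash
python3 -m handwheel '[{"fingers":-1,"x":0,"y":0.0005,"z":0,"spin":0},{"fingers":-1,"x":0,"y":0.001,"z":0,"spin":0},{"fingers":-1,"x":0,"y":0.001,"z":0,"spin":0},{"fingers":-1,"x":0,"y":0.001,"z":0,"spin":0},{"fingers":0.2,"x":0,"y":0.001,"z":0,"spin":0},{"fingers":0.2,"x":0,"y":0.001,"z":0,"spin":0},{"fingers":0.2,"x":0,"y":0.001,"z":0,"spin":0},{"fingers":0.2,"x":0,"y":0.001,"z":0,"spin":0},{"fingers":0.2,"x":0,"y":0.001,"z":0,"spin":0},{"fingers":0.2,"x":0,"y":0.001,"z":0,"spin":0}]'
python3 -m handwheel '[{"fingers":0.2,"x":0,"y":-0.03,"z":0,"spin":0},{"fingers":0.2,"x":0,"y":-0.07,"z":0,"spin":0},{"fingers":0.2,"x":0,"y":-0.12,"z":0,"spin":0},{"fingers":0.2,"x":0,"y":-0.16,"z":0,"spin":0},{"fingers":0.2,"x":0,"y":-0.2,"z":0,"spin":0},{"fingers":0.2,"x":0,"y":-0.23,"z":0,"spin":0},{"fingers":0.2,"x":0,"y":-0.23,"z":0,"spin":0},{"fingers":0.2,"x":0,"y":-0.23,"z":0,"spin":0},{"fingers":0.2,"x":0,"y":-0.23,"z":0,"spin":0},{"fingers":0.2,"x":0,"y":-0.23,"z":0,"spin":0}]'
python3 - <<'E'
from h import *
print(get_obs()['ee_pos'],get_obs()['eef_rot'])
snap('wrist','w6');snap('scene','scene6')
a=cv2.imread('pics/w6.png')[100:400,170:470]; b=cv2.imread('pics/scene6.png')[230:330,150:350]
m=np.zeros((600,800,3),np.uint8); m[:400,:400]=cv2.resize(a,(400,400)); m=np.vstack([cv2.resize(a,(600,600))[:0].reshape(0,600,3)]) if 0 else m
m[:,:]=0; m[:450,:450]=cv2.resize(a,(450,450),interpolation=cv2.INTER_CUBIC); m[450:600,450:750]=cv2.resize(b,(300,150),interpolation=cv2.INTER_CUBIC)
cv2.imwrite('pics/c6.png',m)
print('collar top',w('w6',0,0,.05)*0)
E
```

```text
time_s: 13.35
ee_pos: [0.4595, 0.0751, 0.0489]
eef_rot: [-1.571, -0.0, 1.566]
force: [-0.4, -0.2, 0.1]
grip_width: 0.0566
time_s: 14.35
ee_pos: [0.4592, 0.075, 0.2778]
eef_rot: [-1.569, 0.0, 1.566]
force: [0.8, -0.0, -0.6]
grip_width: 0.0566
[0.45920374 0.07501832 0.277788  ] [-1.56871907e+00  1.95843751e-04  1.56588721e+00]
collar top [ 0. -0.  0.]
```

View pics/c6.png

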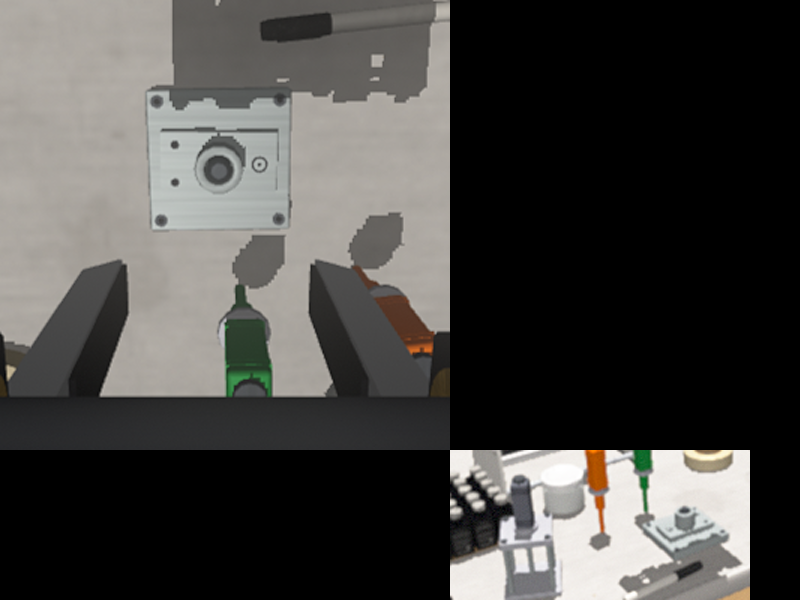

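The bush is home on the pin and released, with its spot at w6 (343,209.7). The grey gauge is untouched in its stand. Moving above the stand.

```bash
python3 -m handwheel '[{"fingers":0.2,"x":0.035,"y":-0.01,"z":-0.003,"spin":4},{"fingers":0.2,"x":0.07,"y":-0.01,"z":-0.006,"spin":8},{"fingers":0.2,"x":0.105,"y":-0.01,"z":-0.009,"spin":12},{"fingers":0.2,"x":0.14,"y":-0.01,"z":-0.012,"spin":16},{"fingers":0.2,"x":0.175,"y":-0.01,"z":-0.015,"spin":20},{"fingers":0.2,"x":0.21,"y":-0.01,"z":-0.018,"spin":23},{"fingers":0.2,"x":0.243,"y":-0.01,"z":-0.019,"spin":23},{"fingers":0.2,"x":0.243,"y":-0.01,"z":-0.019,"spin":23},{"fingers":0.2,"x":0.243,"y":-0.01,"z":-0.019,"spin":23},{"fingers":0.2,"x":0.243,"y":-0.01,"z":-0.019,"spin":23}]'
python3 - <<'E'
from h import *
print('spot',w('w6',342.8,209.5,.022),'pin',w('w6',315.5,213.8,.052), 'flange z',w('w6',351,215), 'plate z',w('w6',358,240))
print(get_obs()['ee_pos'],get_obs()['eef_rot'])
snap('wrist','w7'); crop('w7',200,120,440,330,3,'c7')
E
```

```text
time_s: 15.45
ee_pos: [0.4798, 0.3172, 0.2888]
eef_rot: [-1.571, 0.0, 1.164]
force: [-0.9, 0.2, -0.2]
grip_width: 0.0563
spot [0.45960722 0.10288244 0.022     ] pin [0.45861338 0.07479512 0.052     ] flange z [0.465563   0.11148854 0.02098087] plate z [0.49400107 0.12005546 0.01358551]
[0.47982716 0.31715545 0.28878307] [-1.57066540e+00  3.70288758e-04  1.16387916e+00]
```

View pics/c7.png

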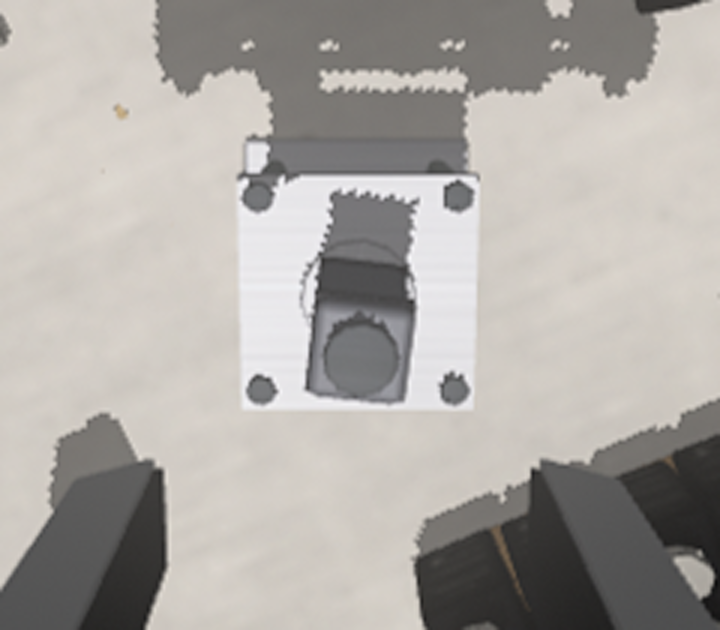

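The grey gauge's handle top is centred at about (320,236.4) in w7, turned about 7° clockwise against the jaws.

```bash
python3 - <<'E'
from h import *
from scipy.spatial.transform import Rotation as R
o=get_obs(); Rt=R.from_euler('xyz',o['eef_rot']).as_matrix()
c=[w('w7',200+a/3-.3,120+b/3-.3,.168) for a,b in((318,298),(415,310),(405,402),(306,389))]
print(np.linalg.norm(c[0]-c[1]),np.linalg.norm(c[1]-c[2]),np.mean(c,0)); m=np.mean(c,0)
hole=[w('w7',200+a/3-.3,120+b/3-.3,.092) for a,b in((240,175),(478,177),(473,408),(242,408))]; print('stand',np.mean(hole,0),np.linalg.norm(hole[0]-hole[1]))
m[2]=.142; print('shift',Rt.T@(m-o['ee_pos'])); h=np.mean(hole,0); h[2]=.142;print('hole shift',Rt.T@(h-o['ee_pos']))
E
```

```text
0.022742140670405163 0.022335672472575938 [0.47845488 0.32073869 0.168     ]
stand [0.47958169 0.32037276 0.092     ] 0.06862025599107877
shift [0.00284413 0.14701654 0.0027885 ]
hole shift [0.0029545  0.14701662 0.00160891]
```

```bash
python3 -m handwheel '[{"fingers":0.2,"x":0.0029,"y":0,"z":0.0022,"spin":7},{"fingers":0.2,"x":0.0029,"y":0.03,"z":0.0022,"spin":7},{"fingers":0.2,"x":0.0029,"y":0.06,"z":0.0022,"spin":7},{"fingers":0.2,"x":0.0029,"y":0.09,"z":0.0022,"spin":7},{"fingers":0.2,"x":0.0029,"y":0.12,"z":0.0022,"spin":7},{"fingers":0.2,"x":0.0029,"y":0.14,"z":0.0022,"spin":7},{"fingers":0.2,"x":0.0029,"y":0.147,"z":0.0022,"spin":7},{"fingers":0.2,"x":0.0029,"y":0.147,"z":0.0022,"spin":7},{"fingers":-1,"x":0.0029,"y":0.147,"z":0.0022,"spin":7},{"fingers":-1,"x":0.0029,"y":0.147,"z":0.0022,"spin":7}]' 30
python3 -m handwheel '[{"fingers":-1,"x":0,"y":0,"z":0,"spin":0},{"fingers":-1,"x":0,"y":0,"z":0,"spin":0},{"fingers":-1,"x":0,"y":0,"z":0,"spin":0},{"fingers":-1,"x":0,"y":0,"z":0,"spin":0},{"fingers":-1,"x":0,"y":0,"z":0,"spin":0},{"fingers":-1,"x":0,"y":0,"z":0,"spin":0},{"fingers":-1,"x":0,"y":0,"z":0,"spin":0},{"fingers":-1,"x":0,"y":0,"z":0,"spin":0},{"fingers":-1,"x":0,"y":0,"z":0,"spin":0},{"fingers":-1,"x":0,"y":0,"z":0,"spin":0}]'
```

```text
time_s: 16.5
ee_pos: [0.4794, 0.3216, 0.1433]
eef_rot: [-1.572, -0.002, 1.042]
force: [0.1, 0.6, -0.3]
grip_width: 0.0433
time_s: 17.5
ee_pos: [0.479, 0.3216, 0.1423]
eef_rot: [-1.571, -0.0, 1.042]
force: [-1.4, -1.3, 3.9]
grip_width: 0.024
```

Gripped at 24 mm. Lifting straight up 120 mm.

```bash
python3 -m handwheel '[{"fingers":-1,"x":0,"y":-0.01,"z":0,"spin":0},{"fingers":-1,"x":0,"y":-0.025,"z":0,"spin":0},{"fingers":-1,"x":0,"y":-0.045,"z":0,"spin":0},{"fingers":-1,"x":0,"y":-0.065,"z":0,"spin":0},{"fingers":-1,"x":0,"y":-0.085,"z":0,"spin":0},{"fingers":-1,"x":0,"y":-0.105,"z":0,"spin":0},{"fingers":-1,"x":0,"y":-0.12,"z":0,"spin":0},{"fingers":-1,"x":0,"y":-0.12,"z":0,"spin":0},{"fingers":-1,"x":0,"y":-0.12,"z":0,"spin":0},{"fingers":-1,"x":0,"y":-0.12,"z":0,"spin":0}]'
python3 -m handwheel '[{"fingers":-1,"x":-0.025,"y":0,"z":-0.012,"spin":0},{"fingers":-1,"x":-0.055,"y":0,"z":-0.026,"spin":0},{"fingers":-1,"x":-0.085,"y":0,"z":-0.04,"spin":0},{"fingers":-1,"x":-0.115,"y":0,"z":-0.054,"spin":0},{"fingers":-1,"x":-0.145,"y":0,"z":-0.068,"spin":0},{"fingers":-1,"x":-0.175,"y":0,"z":-0.082,"spin":0},{"fingers":-1,"x":-0.1986,"y":0,"z":-0.0936,"spin":0},{"fingers":-1,"x":-0.1986,"y":0.02,"z":-0.0936,"spin":0},{"fingers":-1,"x":-0.1986,"y":0.04,"z":-0.0936,"spin":0},{"fingers":-1,"x":-0.1986,"y":0.06,"z":-0.0936,"spin":0}]'
python3 -m handwheel '[{"fingers":-1,"x":0,"y":0.01,"z":0,"spin":0},{"fingers":-1,"x":0,"y":0.02,"z":0,"spin":0},{"fingers":-1,"x":0,"y":0.028,"z":0,"spin":0},{"fingers":-1,"x":0,"y":0.032,"z":0,"spin":0},{"fingers":-1,"x":0,"y":0.034,"z":0,"spin":0},{"fingers":-1,"x":0,"y":0.034,"z":0,"spin":0},{"fingers":-1,"x":0,"y":0.034,"z":0,"spin":0},{"fingers":-1,"x":0,"y":0.034,"z":0,"spin":0},{"fingers":-1,"x":0,"y":0.034,"z":0,"spin":0},{"fingers":-1,"x":0,"y":0.034,"z":0,"spin":0}]'
python3 - <<'E'
from h import *
print(get_obs()['ee_pos'],get_obs()['eef_rot'],get_obs()['force'])
snap('wrist','w8'); snap('scene','scene8')
m=np.zeros((600,800,3),np.uint8)
m[:600,:450]=cv2.resize(cv2.imread('pics/w8.png')[130:430,220:445],(450,600),interpolation=cv2.INTER_CUBIC)
m[:540,450:800]=cv2.resize(cv2.imread('pics/scene8.png')[190:325,262:350],(350,540),interpolation=cv2.INTER_CUBIC)
cv2.imwrite('pics/c8.png',m)
E
```

```text
time_s: 18.5
ee_pos: [0.4786, 0.3213, 0.2608]
eef_rot: [-1.57, 0.002, 1.042]
force: [-0.7, -0.8, -1.3]
grip_width: 0.024
time_s: 19.5
ee_pos: [0.4592, 0.1025, 0.2006]
eef_rot: [-1.57, 0.001, 1.042]
force: [-0.3, 0.5, -1.6]
grip_width: 0.0239
time_s: 20.5
ee_pos: [0.4596, 0.1028, 0.1681]
eef_rot: [-1.571, -0.0, 1.042]
force: [0.5, -0.9, -2.7]
grip_width: 0.0239
[0.45958261 0.10278847 0.16806816] [-1.57097229e+00 -1.35972172e-04  1.04225547e+00] [ 0.50279473 -0.94242647 -2.7395517 ]
```

View pics/c8.png

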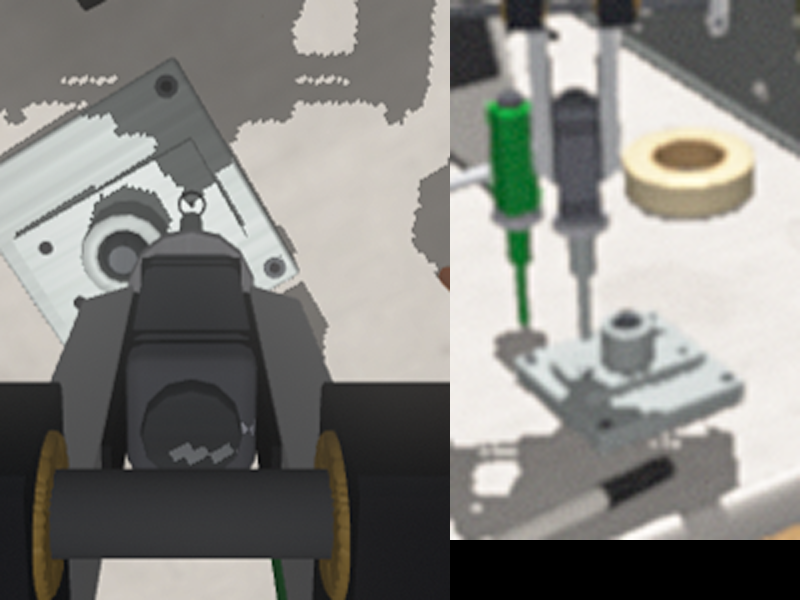

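The gauge is upright in the jaws with its tip just over the flange. The ring is at w8 (316,233).

```bash
python3 - <<'E'
from h import *
c=load('w8')
s=w('w8',220+192/2-.2,130+206/2-.2,.022); print('spot',s)
for P in ([.4596,.1028,.0418],[.4596,.1028,.046],[.4596,.1028,.022]):
    q=c['view']@np.r_[P,1]; u,v=c['fx']*q[0]/q[2]+c['cx'],c['fy']*q[1]/q[2]+c['cy']; print('tip px in crop',(u-220)*2,(v-130)*2)
E
```

```text
spot [0.46006398 0.10243937 0.022     ]
tip px in crop 191.9553200691489 216.26554517980594
tip px in crop 191.99016336939587 219.0502019153995
tip px in crop 191.80329717481766 204.11596194100855
```

Spot and gauge axis agree within 1 mm. Lowering slowly.

```bash
python3 -m handwheel '[{"fingers":-1,"x":0,"y":0.004,"z":0,"spin":0},{"fingers":-1,"x":0,"y":0.008,"z":0,"spin":0},{"fingers":-1,"x":0,"y":0.012,"z":0,"spin":0},{"fingers":-1,"x":0,"y":0.015,"z":0,"spin":0},{"fingers":-1,"x":0,"y":0.017,"z":0,"spin":0},{"fingers":-1,"x":0,"y":0.018,"z":0,"spin":0},{"fingers":-1,"x":0,"y":0.018,"z":0,"spin":0},{"fingers":-1,"x":0,"y":0.018,"z":0,"spin":0},{"fingers":-1,"x":0,"y":0.018,"z":0,"spin":0},{"fingers":-1,"x":0,"y":0.018,"z":0,"spin":0}]'
python3 -m handwheel '[{"fingers":-1,"x":0,"y":0.0005,"z":0,"spin":0},{"fingers":-1,"x":0,"y":0.001,"z":0,"spin":0},{"fingers":-1,"x":0,"y":0.0015,"z":0,"spin":0},{"fingers":-1,"x":0,"y":0.002,"z":0,"spin":0},{"fingers":-1,"x":0,"y":0.003,"z":0,"spin":0},{"fingers":-1,"x":0,"y":0.004,"z":0,"spin":0},{"fingers":-1,"x":0,"y":0.005,"z":0,"spin":0},{"fingers":-1,"x":0,"y":0.005,"z":0,"spin":0},{"fingers":-1,"x":0,"y":0.005,"z":0,"spin":0},{"fingers":-1,"x":0,"y":0.005,"z":0,"spin":0}]'
python3 -m handwheel '[{"fingers":-1,"x":0,"y":0.001,"z":0,"spin":0},{"fingers":-1,"x":0,"y":0.002,"z":0,"spin":0},{"fingers":-1,"x":0,"y":0.003,"z":0,"spin":0},{"fingers":-1,"x":0,"y":0.0035,"z":0,"spin":0},{"fingers":-1,"x":0,"y":0.004,"z":0,"spin":0},{"fingers":-1,"x":0,"y":0.0045,"z":0,"spin":0},{"fingers":-1,"x":0,"y":0.0045,"z":0,"spin":0},{"fingers":-1,"x":0,"y":0.0045,"z":0,"spin":0},{"fingers":-1,"x":0,"y":0.0045,"z":0,"spin":0},{"fingers":-1,"x":0,"y":0.0045,"z":0,"spin":0}]'
python3 - <<'E'
from h import *
for n in range(6):
    o=get_obs(); print(o['ee_pos'],o['force']); p=snap(['wrist','scene'][n%2],'f%d'%n)
m=np.zeros((600,800,3),np.uint8)
m[:600,:450]=cv2.resize(cv2.imread('pics/f4.png')[130:430,220:445],(450,600),interpolation=cv2.INTER_CUBIC)
m[:540,450:800]=cv2.resize(cv2.imread('pics/f5.png')[190:325,262:350],(350,540),interpolation=cv2.INTER_CUBIC)
cv2.imwrite('pics/c9.png',m)
E
```

```text
time_s: 21.6
ee_pos: [0.4596, 0.1028, 0.1501]
eef_rot: [-1.571, -0.0, 1.042]
force: [-0.2, 0.8, -1.2]
grip_width: 0.0235
time_s: 22.6
ee_pos: [0.4596, 0.1028, 0.145]
eef_rot: [-1.571, -0.0, 1.042]
force: [-0.3, 0.2, 1.2]
grip_width: 0.0235
time_s: 23.6
ee_pos: [0.4595, 0.1028, 0.1405]
eef_rot: [-1.571, -0.0, 1.042]
force: [-0.5, 0.6, 2.1]
grip_width: 0.0238
[0.45954515 0.10279507 0.14045574] [-0.46484967  0.6113209   2.09620215]
[0.45955245 0.10278224 0.1404603 ] [ 0.1848906  -0.37571025  1.95654034]
[0.45954382 0.1027947  0.14046086] [-0.0084704  -0.38476382  1.72582569]
[0.45954742 0.10278809 0.1404589 ] [-0.05219027  0.01874254  1.98246007]
[0.45955876 0.10278936 0.14047049] [0.91438625 0.42465744 1.06306371]
[0.45956734 0.1028082  0.14047205] [-0.23387618  0.93650629  1.84910279]
```

View pics/c9.png

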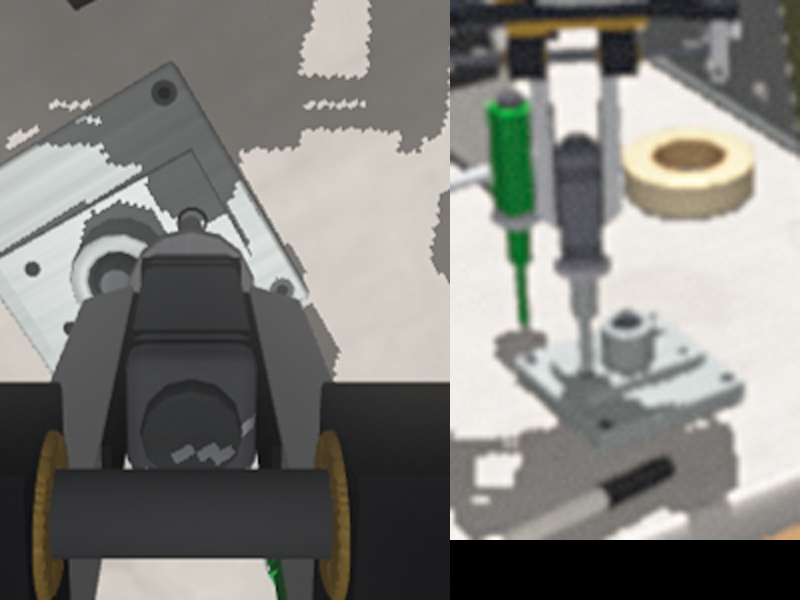

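The plunger foot sits inside the ring at about (316,238) in the wrist view, and the gauge is upright in both views. The force rose from about −1.6 N to +1.8 N, so the spring force is about 3.4 N, which is half way in.

```bash
python3 -c "
from station import workorder; print(workorder.hand_in())"
```

```text
the job is handed in; nothing more can be done
None
```

I slid the wide bush onto the gauge pin and let it go. I then took the grey gauge out of its stand and handed in at about 24 s, with its tip pressed on that bush's ringed spot. `hand_in` gives no verdict, so these are my own last checks:

- **Bush:** The wrist picture after release showed it flat on the plate with the pin through the bore. Depth readings gave about 21 mm for the flange and about 13.6 mm for the plate, against 22 and 14 mm expected.
- **Gauge position:** It is held at a 24 mm opening and looks upright in both views. Before the press, its axis was within 1 mm of the ringed spot.
- **Press:** The wrist force rose by about 3.4 N with ±0.5 N noise, which puts the plunger at about 8 mm. The TCP height also gives about 8 mm.

**What went wrong or disagreed:**
- **First grasp:** It missed because the fingers were still open when I lifted. The bush did not move, and the second try held.
- **Top camera:** It read about 2 mm low in x against the wrist camera and the arm, so I went by the wrist camera.
- **Bush against the TCP:** Before insertion, one wrist view put the bush 1.7 mm off the TCP. I shifted by a value in between, and it went on with no noticeable side force.

The other bush, the tape roll and the jar were never touched by the gripper as far as I could tell. I did not measure their positions again at the end.

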